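# Load the tilting brush display on the shop counter

### The arm

A 6-joint arm with a two-finger parallel gripper is mounted at the origin on a cart in front of the work surface, level with it; the furniture and walls round the work are solid. World frame = base frame: x ahead of the robot, y to its left, z up, the work surface at z = 0. Lengths are in mm, angles in rad, forces in N, time in s.
With the tool pointing down it reaches from about 275 to 825 mm from the base axis. Payload 4.9 kg.
Tool frame: the origin (TCP) lies at the very end of the fingers, on their centre line; the grasp point (between the pads) lies 19 mm behind it; z points along the fingers, y is the direction in which the jaws open and shut (so a half turn about z gives the same grasp; the last joint's range is limited). The gripper opens to 85 mm and grips with 20 to 120 N. Pads are 22 mm wide; open, the fingers measure 114 mm over their backs; the gripper's body (76 mm by 85 mm) begins 54 mm behind the grasp point. The pads swing forward as they close: fully open they stand 13 mm farther back than shut.
Start: joints at [1.016, 0.326, -0.193, 1.052, 0, 1.437], TCP at [224.667, 502.039, 231.281] pointing down, gripper open.
Joint ranges: [-2.65, 2.65], [-0.97, 1.79], [-1.3, 1.35], [-1.93, 2.1], [-1.47, 1.37], [-3.14, 3.14]. Speed limits (rad/s): [2.57, 2.57, 3.14, 3.14, 3.14, 3.14].

### API

Orientations are given as [roll, pitch, yaw] about the fixed x, y, z axes, in that order (R = Rz(yaw) Ry(pitch) Rx(roll)).
In Python, from bench import bot, solve_ik, imaging gives the robot as it stands. Calls block until the motion is done:
- bot.move_ptp(position, orientation): joint-space move of the TCP to a pose.
- bot.movel(position, rot=None, max_speed=150, threshold=None): straight line of the TCP; rot=None keeps the orientation; max_speed is the mean speed in mm/s. With threshold (N) it stops when the force on the tool has changed by that much, and returns True; else False.
- bot.move_j(angles): joint-space move.
- bot.grip(opening, effort=None): opening from 0.0 (shut) to 1.0 (fully open); effort is the grip in N (None keeps the last); returns when the fingers have stopped.
- bot.dwell(seconds).
- solve_ik(position, orientation): joint angles nearest the present ones, or None.
- bot.get_state(): the state.
- imaging.capture(name): name is "scene" or "top"; returns the picture (400x640x3 uint8, blue, green, red); there is no depth.
- imaging.camera_model(name): a dict with "K" (3x3 intrinsics, pixels), "position" and "rotation" of the camera in the world. Camera axes: x right, y up, looking along -z (the intrinsics and any distortion apply to the point x, -y, -z); pixel columns grow to the right and rows downward; lengths in mm; the calibration is good to about 2 mm. A picture is of the moment at which its call begins. camera_model takes no time and is no camera call.
A pose or a line that the arm cannot do raises bot.IKError and nothing moves.
- bot.sign_off(): hands the job in, once; it reports no verdict.
The state is a dict: "t": time; "qpos": joint angles; "joint_velocities": joint speeds; "effort": joint torques, N m; "tcp_pos": TCP position; "orientation": TCP orientation; "contact_force": force on the tool from outside, world axes, zero at the start; "wrist_torque": the same for the moment, N m; "opening": opening from 0.0 (shut) to 1.0 (fully open).
Only numpy, scipy, OpenCV 4.12 (cv2) and the standard library are available. Lean on these libraries where they do the work, as an engineer would, in place of code of your own. Each camera call takes 0.05 s, during which the arm holds its last target. There are 200 camera calls.

### The job

Fill the shop's tilting brush display: draw the sprung panel down by its ball knob until the spring bolt hooks it and it stays flat when let go. With it hooked down, snap every glaze brush lying on the counter fully home into its own pair of clips, heads towards the panel's top edge (away from you), in order of head width with the widest furthest left; any place may stay empty. Then draw the bolt out to its stop so that the panel swings up with the brushes on it, let the bolt spring home and leave the panel standing, without shifting the roll of tape and the price tags that lie about.

Things in the scene. Friction and masses are not known exactly. Their poses are not given: they have to be found in the camera images.
- panel (a joint): Wooden display panel hinged along its near edge; rad: 0 = flat and hooked, 1.05 = standing against its stop. A spring drives it up (2 N at the ball knob, 6 N to hook it; up in 2 s); it gives down to -0.02. Coming down, the striker plate on its left edge pushes the bolt's bevelled nose aside; at 0 the nose snaps over it and holds. The bite is 3.5 mm, so a knock on the bolt sets the panel off.
- panel_face (a point): Middle of the panel's hinge line, 34 mm above the worktop (stays put). x runs along the panel from hinge to top edge, y along the hinge to the robot's left, z out of its face (up when flat). Panel x = 6 to 180 mm, 208 mm wide, 10 mm thick, face at z = 5 mm; foot ledge at x = 6 to 12 mm, up to z = 18 mm; clip points at x = 80, y = 78, 26, -26, -78, z = 20.5 mm.
- panel_knob (a point): Centre of the wooden ball knob (diameter 22 mm, on a short stem) beyond the middle of the panel's top edge, 205 mm from the hinge line: grip it from side to side (along the hinge) and draw the panel down. With the panel flat it is 34 mm above the worktop, with nothing under it.
- bolt (a joint): Sprung steel bolt at the panel's left edge; m: 0 = home, 0.014 = drawn out to its stop, to the robot's left (+y of the stand). Spring 3 N at home, 6 N at the stop, plus a little rubbing; it returns by itself when let go. The panel is free from about 0.005 on.
- bolt_knob (a point): Middle of the bolt's upright black knob: diameter 16 mm, 30 mm tall, top 15 mm above this point and 92 mm above the worktop. Axes as the stand's: y is the way the bolt is drawn. Guides rise to 52 mm above the worktop 21 and 25 mm from it in y; the rising panel's edge passes 50 mm from its axis.
- clip_1 (a point): Clip place 1 of 4 from the left, 52 mm apart: where the middle of a handle's axis lies when home, 15.5 mm over the panel face; x = butt to head. Two spring clips (9 mm wide, 38 mm before and behind) open out of the face: mouth 9 mm, flared to 20, lips 5 mm and flares 10 mm above this point. Hold the brush between them, press it in sideways (about 8 N); rails stop it.
- clip_2 (a point): Clip place 2 of 4 from the left, 52 mm apart: where the middle of a handle's axis lies when home, 15.5 mm over the panel face; x = butt to head. Two spring clips (9 mm wide, 38 mm before and behind) open out of the face: mouth 9 mm, flared to 20, lips 5 mm and flares 10 mm above this point. Hold the brush between them, press it in sideways (about 8 N); rails stop it.
- clip_3 (a point): Clip place 3 of 4 from the left, 52 mm apart: where the middle of a handle's axis lies when home, 15.5 mm over the panel face; x = butt to head. Two spring clips (9 mm wide, 38 mm before and behind) open out of the face: mouth 9 mm, flared to 20, lips 5 mm and flares 10 mm above this point. Hold the brush between them, press it in sideways (about 8 N); rails stop it.
- clip_4 (a point): Clip place 4 of 4 from the left, 52 mm apart: where the middle of a handle's axis lies when home, 15.5 mm over the panel face; x = butt to head. Two spring clips (9 mm wide, 38 mm before and behind) open out of the face: mouth 9 mm, flared to 20, lips 5 mm and flares 10 mm above this point. Hold the brush between them, press it in sideways (about 8 N); rails stop it.
- brush_a: Glaze brush with the widest head: flat head 38 mm wide and 11.5 mm thick (steel ferrule, pale bristles), round wooden handle 13 mm in diameter, 110 mm long; 160 mm over all, 30 g. Origin on the handle's axis at the middle of the handle (6.5 mm above what it lies on); x points to the head, y across the flat of the head. May be absent.
- brush_a_tip (a point): End of the bristles of brush_a, on its axis, 105 mm from its origin.
- brush_b: Glaze brush with the second widest head: flat head 29 mm wide and 11.5 mm thick (steel ferrule, pale bristles), round wooden handle 13 mm in diameter, 110 mm long; 160 mm over all, 30 g. Origin on the handle's axis at the middle of the handle (6.5 mm above what it lies on); x points to the head, y across the flat of the head. May be absent.
- brush_b_tip (a point): End of the bristles of brush_b, on its axis, 105 mm from its origin.
- brush_c: Glaze brush with the second narrowest head: flat head 20 mm wide and 11.5 mm thick (steel ferrule, pale bristles), round wooden handle 13 mm in diameter, 110 mm long; 160 mm over all, 30 g. Origin on the handle's axis at the middle of the handle (6.5 mm above what it lies on); x points to the head, y across the flat of the head. May be absent.
- brush_c_tip (a point): End of the bristles of brush_c, on its axis, 105 mm from its origin.
- brush_d: Glaze brush with the narrowest head: flat head 13 mm wide and 11.5 mm thick (steel ferrule, pale bristles), round wooden handle 13 mm in diameter, 110 mm long; 160 mm over all, 30 g. Origin on the handle's axis at the middle of the handle (6.5 mm above what it lies on); x points to the head, y across the flat of the head. May be absent.
- brush_d_tip (a point): End of the bristles of brush_d, on its axis, 105 mm from its origin.
- tape: Wide roll of parcel tape lying flat, 96 mm wide, 48 mm high; a bystander, origin at its underside.
- tags: Banded stack of kraft price tags, 36x48x12 mm; a bystander, origin at its underside.

How it is judged (in metres and radians):
On the way, in this order (a step that is already met when the one before it is completed fails the run):
1. the panel is drawn down, hooked by the bolt and let go (value of joint panel below 0.03 rad and value of joint bolt below 0.002 m and contact force between the fingers and stand below 0.2 N), for 0.3 s.
2. with the panel still hooked down, all brushes are snapped home in clips, heads to the top edge, widest to narrowest from the left, and let go (value of joint panel below 0.03 rad and value of joint bolt below 0.002 m and x of brush_a in the frame of panel_face between 0.068 and 0.092 m and z of brush_a in the frame of panel_face between 0.0175 and 0.0235 m and x of each of brush_a_tip, brush_b_tip, brush_c_tip, brush_d_tip in the frame of panel_face above 0.165 m and (y of brush_a in the frame of panel_face between 0.074 and 0.082 m or y of brush_a in the frame of panel_face between 0.022 and 0.03 m or y of brush_a in the frame of panel_face between -0.03 and -0.022 m or y of brush_a in the frame of panel_face between -0.082 and -0.074 m) and x of brush_b in the frame of panel_face between 0.068 and 0.092 m and z of brush_b in the frame of panel_face between 0.0175 and 0.0235 m and (y of brush_b in the frame of panel_face between 0.074 and 0.082 m or y of brush_b in the frame of panel_face between 0.022 and 0.03 m or y of brush_b in the frame of panel_face between -0.03 and -0.022 m or y of brush_b in the frame of panel_face between -0.082 and -0.074 m) and x of brush_c in the frame of panel_face between 0.068 and 0.092 m and z of brush_c in the frame of panel_face between 0.0175 and 0.0235 m and (y of brush_c in the frame of panel_face between 0.074 and 0.082 m or y of brush_c in the frame of panel_face between 0.022 and 0.03 m or y of brush_c in the frame of panel_face between -0.03 and -0.022 m or y of brush_c in the frame of panel_face between -0.082 and -0.074 m) and x of brush_d in the frame of panel_face between 0.068 and 0.092 m and z of brush_d in the frame of panel_face between 0.0175 and 0.0235 m and (y of brush_d in the frame of panel_face between 0.074 and 0.082 m or y of brush_d in the frame of panel_face between 0.022 and 0.03 m or y of brush_d in the frame of panel_face between -0.03 and -0.022 m or y of brush_d in the frame of panel_face between -0.082 and -0.074 m) and ((y of brush_a in the frame of panel_face above 0.11 m and y of brush_b in the frame of panel_face below 0.11 m) or (y of brush_a in the frame of panel_face above 0.052 m and y of brush_b in the frame of panel_face below 0.052 m) or (y of brush_a in the frame of panel_face above 0 m and y of brush_b in the frame of panel_face below 0 m) or (y of brush_a in the frame of panel_face above -0.052 m and y of brush_b in the frame of panel_face below -0.052 m) or (y of brush_a in the frame of panel_face above -0.11 m and y of brush_b in the frame of panel_face below -0.11 m)) and ((y of brush_a in the frame of panel_face above 0.11 m and y of brush_c in the frame of panel_face below 0.11 m) or (y of brush_a in the frame of panel_face above 0.052 m and y of brush_c in the frame of panel_face below 0.052 m) or (y of brush_a in the frame of panel_face above 0 m and y of brush_c in the frame of panel_face below 0 m) or (y of brush_a in the frame of panel_face above -0.052 m and y of brush_c in the frame of panel_face below -0.052 m) or (y of brush_a in the frame of panel_face above -0.11 m and y of brush_c in the frame of panel_face below -0.11 m)) and ((y of brush_a in the frame of panel_face above 0.11 m and y of brush_d in the frame of panel_face below 0.11 m) or (y of brush_a in the frame of panel_face above 0.052 m and y of brush_d in the frame of panel_face below 0.052 m) or (y of brush_a in the frame of panel_face above 0 m and y of brush_d in the frame of panel_face below 0 m) or (y of brush_a in the frame of panel_face above -0.052 m and y of brush_d in the frame of panel_face below -0.052 m) or (y of brush_a in the frame of panel_face above -0.11 m and y of brush_d in the frame of panel_face below -0.11 m)) and ((y of brush_b in the frame of panel_face above 0.11 m and y of brush_c in the frame of panel_face below 0.11 m) or (y of brush_b in the frame of panel_face above 0.052 m and y of brush_c in the frame of panel_face below 0.052 m) or (y of brush_b in the frame of panel_face above 0 m and y of brush_c in the frame of panel_face below 0 m) or (y of brush_b in the frame of panel_face above -0.052 m and y of brush_c in the frame of panel_face below -0.052 m) or (y of brush_b in the frame of panel_face above -0.11 m and y of brush_c in the frame of panel_face below -0.11 m)) and ((y of brush_b in the frame of panel_face above 0.11 m and y of brush_d in the frame of panel_face below 0.11 m) or (y of brush_b in the frame of panel_face above 0.052 m and y of brush_d in the frame of panel_face below 0.052 m) or (y of brush_b in the frame of panel_face above 0 m and y of brush_d in the frame of panel_face below 0 m) or (y of brush_b in the frame of panel_face above -0.052 m and y of brush_d in the frame of panel_face below -0.052 m) or (y of brush_b in the frame of panel_face above -0.11 m and y of brush_d in the frame of panel_face below -0.11 m)) and ((y of brush_c in the frame of panel_face above 0.11 m and y of brush_d in the frame of panel_face below 0.11 m) or (y of brush_c in the frame of panel_face above 0.052 m and y of brush_d in the frame of panel_face below 0.052 m) or (y of brush_c in the frame of panel_face above 0 m and y of brush_d in the frame of panel_face below 0 m) or (y of brush_c in the frame of panel_face above -0.052 m and y of brush_d in the frame of panel_face below -0.052 m) or (y of brush_c in the frame of panel_face above -0.11 m and y of brush_d in the frame of panel_face below -0.11 m)) and contact force between the fingers and brush_a below 0.2 N and contact force between the fingers and brush_b below 0.2 N and contact force between the fingers and brush_c below 0.2 N and contact force between the fingers and brush_d below 0.2 N), for 0.2 s.
3. the bolt is drawn out to its stop (value of joint bolt above 0.012 m), for 0.05 s.
At the end, for the whole second after the job is handed in: Panel up (over 1.0 rad), bolt home (under 2 mm); every brush present at rest in a clip place: origin within 12 mm along, 4 mm across, 3 mm in depth of a clip point, bristle end over 165 mm from the hinge line, heads narrowing from left to right (value of joint panel above 1 rad and value of joint bolt below 0.002 m and x of brush_a in the frame of panel_face between 0.068 and 0.092 m and z of brush_a in the frame of panel_face between 0.0175 and 0.0235 m and x of each of brush_a_tip, brush_b_tip, brush_c_tip, brush_d_tip in the frame of panel_face above 0.165 m and (y of brush_a in the frame of panel_face between 0.074 and 0.082 m or y of brush_a in the frame of panel_face between 0.022 and 0.03 m or y of brush_a in the frame of panel_face between -0.03 and -0.022 m or y of brush_a in the frame of panel_face between -0.082 and -0.074 m) and x of brush_b in the frame of panel_face between 0.068 and 0.092 m and z of brush_b in the frame of panel_face between 0.0175 and 0.0235 m and (y of brush_b in the frame of panel_face between 0.074 and 0.082 m or y of brush_b in the frame of panel_face between 0.022 and 0.03 m or y of brush_b in the frame of panel_face between -0.03 and -0.022 m or y of brush_b in the frame of panel_face between -0.082 and -0.074 m) and x of brush_c in the frame of panel_face between 0.068 and 0.092 m and z of brush_c in the frame of panel_face between 0.0175 and 0.0235 m and (y of brush_c in the frame of panel_face between 0.074 and 0.082 m or y of brush_c in the frame of panel_face between 0.022 and 0.03 m or y of brush_c in the frame of panel_face between -0.03 and -0.022 m or y of brush_c in the frame of panel_face between -0.082 and -0.074 m) and x of brush_d in the frame of panel_face between 0.068 and 0.092 m and z of brush_d in the frame of panel_face between 0.0175 and 0.0235 m and (y of brush_d in the frame of panel_face between 0.074 and 0.082 m or y of brush_d in the frame of panel_face between 0.022 and 0.03 m or y of brush_d in the frame of panel_face between -0.03 and -0.022 m or y of brush_d in the frame of panel_face between -0.082 and -0.074 m) and ((y of brush_a in the frame of panel_face above 0.11 m and y of brush_b in the frame of panel_face below 0.11 m) or (y of brush_a in the frame of panel_face above 0.052 m and y of brush_b in the frame of panel_face below 0.052 m) or (y of brush_a in the frame of panel_face above 0 m and y of brush_b in the frame of panel_face below 0 m) or (y of brush_a in the frame of panel_face above -0.052 m and y of brush_b in the frame of panel_face below -0.052 m) or (y of brush_a in the frame of panel_face above -0.11 m and y of brush_b in the frame of panel_face below -0.11 m)) and ((y of brush_a in the frame of panel_face above 0.11 m and y of brush_c in the frame of panel_face below 0.11 m) or (y of brush_a in the frame of panel_face above 0.052 m and y of brush_c in the frame of panel_face below 0.052 m) or (y of brush_a in the frame of panel_face above 0 m and y of brush_c in the frame of panel_face below 0 m) or (y of brush_a in the frame of panel_face above -0.052 m and y of brush_c in the frame of panel_face below -0.052 m) or (y of brush_a in the frame of panel_face above -0.11 m and y of brush_c in the frame of panel_face below -0.11 m)) and ((y of brush_a in the frame of panel_face above 0.11 m and y of brush_d in the frame of panel_face below 0.11 m) or (y of brush_a in the frame of panel_face above 0.052 m and y of brush_d in the frame of panel_face below 0.052 m) or (y of brush_a in the frame of panel_face above 0 m and y of brush_d in the frame of panel_face below 0 m) or (y of brush_a in the frame of panel_face above -0.052 m and y of brush_d in the frame of panel_face below -0.052 m) or (y of brush_a in the frame of panel_face above -0.11 m and y of brush_d in the frame of panel_face below -0.11 m)) and ((y of brush_b in the frame of panel_face above 0.11 m and y of brush_c in the frame of panel_face below 0.11 m) or (y of brush_b in the frame of panel_face above 0.052 m and y of brush_c in the frame of panel_face below 0.052 m) or (y of brush_b in the frame of panel_face above 0 m and y of brush_c in the frame of panel_face below 0 m) or (y of brush_b in the frame of panel_face above -0.052 m and y of brush_c in the frame of panel_face below -0.052 m) or (y of brush_b in the frame of panel_face above -0.11 m and y of brush_c in the frame of panel_face below -0.11 m)) and ((y of brush_b in the frame of panel_face above 0.11 m and y of brush_d in the frame of panel_face below 0.11 m) or (y of brush_b in the frame of panel_face above 0.052 m and y of brush_d in the frame of panel_face below 0.052 m) or (y of brush_b in the frame of panel_face above 0 m and y of brush_d in the frame of panel_face below 0 m) or (y of brush_b in the frame of panel_face above -0.052 m and y of brush_d in the frame of panel_face below -0.052 m) or (y of brush_b in the frame of panel_face above -0.11 m and y of brush_d in the frame of panel_face below -0.11 m)) and ((y of brush_c in the frame of panel_face above 0.11 m and y of brush_d in the frame of panel_face below 0.11 m) or (y of brush_c in the frame of panel_face above 0.052 m and y of brush_d in the frame of panel_face below 0.052 m) or (y of brush_c in the frame of panel_face above 0 m and y of brush_d in the frame of panel_face below 0 m) or (y of brush_c in the frame of panel_face above -0.052 m and y of brush_d in the frame of panel_face below -0.052 m) or (y of brush_c in the frame of panel_face above -0.11 m and y of brush_d in the frame of panel_face below -0.11 m)) and linear speed of each of brush_a, brush_b, brush_c, brush_d below 0.02 m/s); the robot touches nothing.
It fails at once if tape is pushed more than 3 cm from where it stood (distance of tape from where it was at the start of the episode above 0.03 m).
It fails at once if tags is pushed more than 3 cm from where it stood (distance of tags from where it was at the start of the episode above 0.03 m).
Of brush_a, brush_b, brush_c, brush_d only 3 to 4 are there at a start; the rules pass over those that are not, and their reading is None.
At some moment in a run one of brush_a, brush_b, brush_c, brush_d may be knocked a few centimetres aside while the robot is not near it.
Once in a run the grip may slacken for a moment while it holds something.
It also fails if it takes over 200 s, if anything falls off the work surface, if the arm or the gripper's body presses on something with over 40 N, if the wrist force passes 120 N, or if a joint passes its speed limit or range.

## Working session

There is one attempt and no reset: what is moved stays moved. The work goes in short steps, each a Python script; the robot and the scene stay as the last script left them, time stands still between calls to the robot, and variables do not carry over. Pictures are saved under pics/ and viewed, about 12 in all and at most 16, crops included, and the job is handed in when it is done.

```bash
ls; mkdir -p pics; python3 - <<'E'
from bench import bot, imaging
import cv2
for n in("scene","top"):
    m=imaging.camera_model(n); print(n,m)
    cv2.imwrite(f"pics/{n}0.png",imaging.capture(n))
print(bot.get_state())
E
```

```text
pics
scene {'K': array([[376.13951589,   0.        , 316.07001483],
       [  0.        , 376.13951589, 200.90796311],
       [  0.        ,   0.        ,   1.        ]]), 'position': array([-245.06605795, -779.11475091,  665.95038153]), 'rotation': array([ 1.05639354,  0.01859759, -0.8645038 ])}
top {'K': array([[520.06481961,   0.        , 321.55983688],
       [  0.        , 520.06481961, 210.82190274],
       [  0.        ,   0.        ,   1.        ]]), 'position': array([ 405.55727022, -101.05157506, 1465.29146246]), 'rotation': array([ 0.10800718,  0.00713308, -1.56071463])}
{'t': 0.1, 'qpos': array([ 1.01580258e+00,  3.26867887e-01, -1.93491654e-01,  1.05201546e+00,
       -2.49162004e-05,  1.43657520e+00]), 'joint_velocities': array([-0.00093701, -0.00114274,  0.00174486, -0.00027685,  0.00102985,
        0.00023939]), 'effort': array([ 6.98768381e-04, -4.44239652e+01,  2.63037926e+01,  7.86860153e-03,
       -1.24528315e-04, -6.57788405e-06]), 'tcp_pos': array([224.38017643, 501.5656392 , 230.57822116]), 'orientation': array([-3.14002484e+00, -1.86563503e-04,  2.72081991e+00]), 'contact_force': array([-0.3781395 ,  0.44750427,  0.14093488]), 'wrist_torque': array([ 0.02725054, -0.02638025,  0.01081535]), 'opening': 1.00091568441628}
```

View pics/scene0.png

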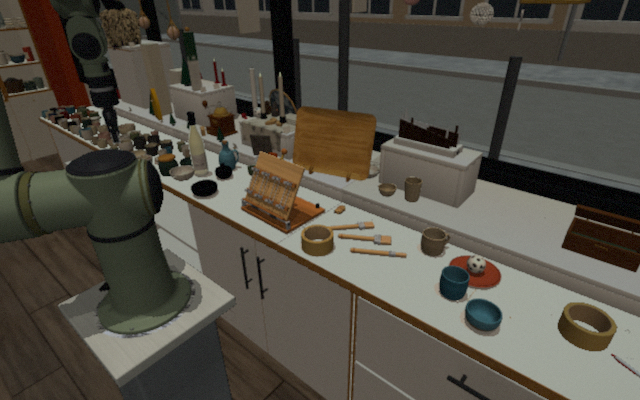

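View pics/top0.png

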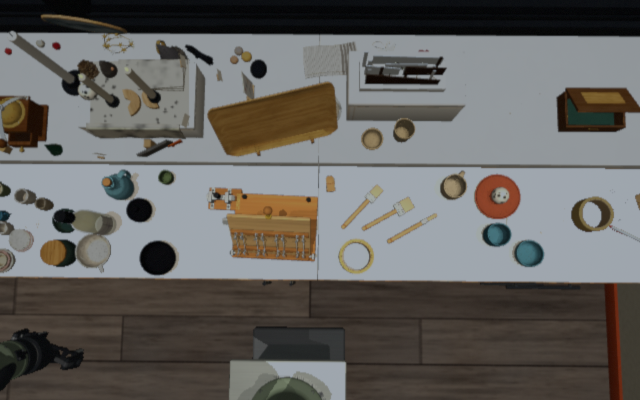

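```bash
cat > h.py <<'E'
from bench import bot, solve_ik, imaging
import numpy as np, cv2
from scipy.spatial.transform import Rotation as Ro
M={n:imaging.camera_model(n) for n in("scene","top")}
RC={n:Ro.from_euler('xyz',M[n]['rotation']).as_matrix() for n in M}
def ray(n,uv):
    d=np.linalg.inv(M[n]['K'])@[uv[0],uv[1],1.]
    return np.array(M[n]['position']),RC[n]@[d[0],-d[1],-d[2]]
def plane(n,uv,z):
    o,d=ray(n,uv); return o+d*(z-o[2])/d[2]
def proj(n,P):
    c=RC[n].T@(np.asarray(P,float)-M[n]['position']); q=M[n]['K']@[c[0],-c[1],-c[2]]; return q[:2]/q[2]
def tri(uvs,uvt):
    (o1,d1),(o2,d2)=ray("scene",uvs),ray("top",uvt)
    A=np.c_[d1,-d2]; s=np.linalg.lstsq(A,o2-o1,rcond=None)[0]
    a,b=o1+d1*s[0],o2+d2*s[1]; return (a+b)/2,np.linalg.norm(a-b)
def crop(n,x0,y0,x1,y1,k,name):
    im=imaging.capture(n); cv2.imwrite(f"pics/{name}.png",cv2.resize(im[y0:y1,x0:x1],None,fx=k,fy=k,interpolation=cv2.INTER_CUBIC)); return im
E
python3 - <<'E'
from h import *
crop("top",195,165,455,285,3,"t1")
crop("scene",220,140,420,280,4,"s1")
for uv in((355,255),(330,183)): print(plane("top",uv,24))
E
```

```text
[ 439.90356785 -182.75837623   24.        ]
[ 640.40314472 -112.06711573   24.        ]
```

View pics/t1.png

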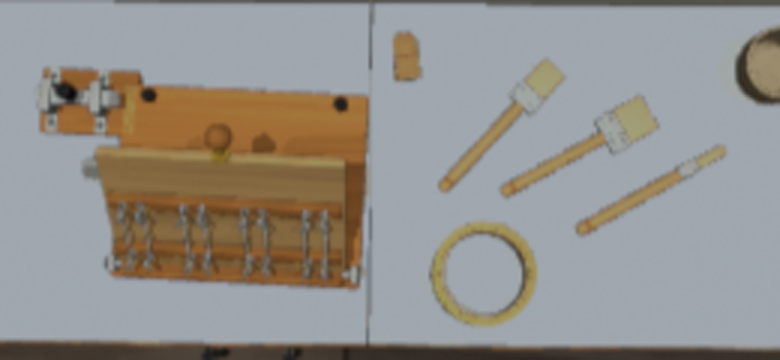

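View pics/s1.png

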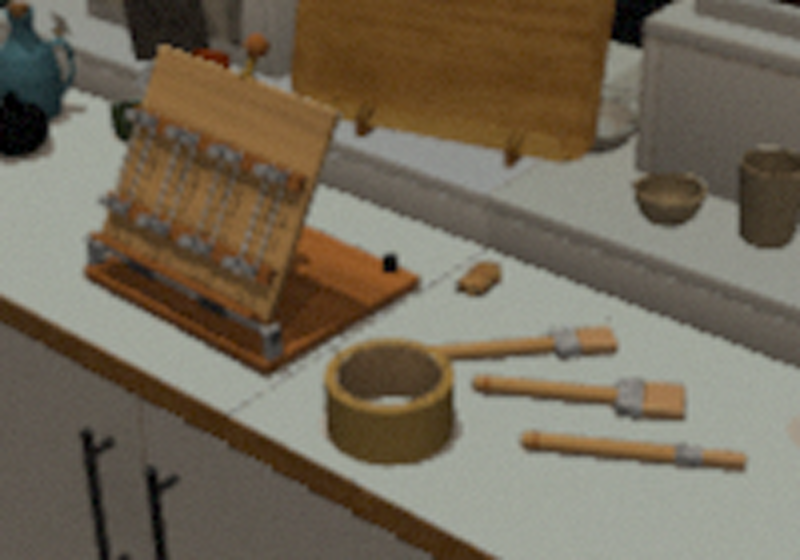

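```bash
cat >> h.py <<'E'
def blobs(im,roi=(325,168,450,250)):
    x0,y0,x1,y1=roi; k=4
    c=cv2.resize(im[y0:y1,x0:x1],None,fx=k,fy=k,interpolation=cv2.INTER_CUBIC)
    s=cv2.cvtColor(c,cv2.COLOR_BGR2HSV)[...,1]; m=((s>60)*255).astype(np.uint8)
    m=cv2.morphologyEx(m,cv2.MORPH_CLOSE,np.ones((33,33),np.uint8))
    out=[]
    for ct in cv2.findContours(m,cv2.RETR_EXTERNAL,cv2.CHAIN_APPROX_NONE)[0]:
        if cv2.contourArea(ct)<300:continue
        p=(ct[:,0,:]+.5)/k-.5+[x0,y0]
        out.append(np.array([plane("top",q,6.5)[:2] for q in p]))
    return out
def brushes(im,**kw):
    """butt point, heading unit vector, length, head width, mid-handle, from outline points"""
    r=[]
    for p in blobs(im,**kw):
        vx,vy,cx,cy=cv2.fitLine(p.astype(np.float32),cv2.DIST_L2,0,.01,.01).ravel()
        u=np.array([vx,vy]); n=np.array([-vy,vx]); q=p-[cx,cy]; s=q@u; t=q@n
        if not 110<np.ptp(s)<200: continue
        w=lambda a,b:np.ptp(t[(s>a)&(s<b)])
        L=(s.min(),s.max())
        if w(L[0],L[0]+40)>w(L[1]-40,L[1]): u,s,t,n=-u,-s,-t,-n; L=(s.min(),s.max())
        # handle axis: centre line of handle part
        h=(s>L[0]+8)&(s<L[0]+95)
        up,dn=h&(t>np.median(t[h])),h&(t<=np.median(t[h]))
        a=(np.polyfit(s[up],t[up],1)+np.polyfit(s[dn],t[dn],1))/2
        f=lambda x:np.array([cx,cy])+u*x+n*np.polyval(a,x)
        ax=(f(L[1])-f(L[0])); ax/=np.linalg.norm(ax)
        r.append(dict(mid=f(L[0]+55),u=ax,len=np.ptp(s),w=w(L[1]-32,L[1]),ang=np.arctan2(ax[1],ax[0])))
    return sorted(r,key=lambda b:-b['w'])
E
python3 - <<'E'
from h import *
im=imaging.capture("top")
for b in brushes(im): print({k:np.round(v,2) for k,v in b.items()})
for p in blobs(im): print(p.min(0),p.max(0),len(p))
c=lambda x,y:(x/3+195,y/3+165)
print("knob",tri((257/4+220,44/4+140),c(218,137)))
print("bolt",plane("top",c(65,92),92), plane("top",c(65,92),84))
a,b=plane("top",c(120,85),10),plane("top",c(367,97),10); d=a-b; print("far edge",a,b,np.arctan2(-d[0],d[1]))
a,b=plane("top",c(113,276),15),plane("top",c(357,287),15); d=a-b; print("near edge",a,b,np.arctan2(-d[0],d[1]))
print("panel corners scene/top L", tri((163/4+220,46/4+140),c(97,150)),"R",tri((337/4+220,117/4+140),c(345,160)))
E
```

```text
{'mid': array([ 540.83, -251.05]), 'u': array([ 0.49, -0.87]), 'len': np.float64(158.15), 'w': np.float64(33.36), 'ang': np.float64(-1.05)}
{'mid': array([ 507.16, -324.04]), 'u': array([-0.49,  0.87]), 'len': np.float64(112.76), 'w': np.float64(11.47), 'ang': np.float64(2.09)}
{'mid': array([ 556.98, -183.27]), 'u': array([ 0.74, -0.68]), 'len': np.float64(112.86), 'w': np.float64(11.46), 'ang': np.float64(-0.74)}
[ 455.59663708 -230.87996005] [ 485.42060405 -142.08724505] 305
[ 476.47327792 -370.67708884] [ 536.40052414 -272.88190169] 294
[ 540.78076733 -411.64785734] [ 558.66876527 -386.16722728] 86
[ 515.25402777 -222.4555959 ] [ 599.5483172  -144.49178124] 258
[ 511.58085062 -347.19328379] [ 604.81732465 -202.81776305] 471
[ 604.5712435  -259.23368103] [ 638.34581452 -225.98428975] 128
[ 603.02271758 -450.67695833] [ 666.72685486 -426.03556923] 199
[ 619.8311198  -124.75960307] [664.47555354 -96.75576343] 183
knob (array([541.34549777,  38.85516879, 213.61222777]), np.float64(2.77946592593067))
bolt [592.43011895 190.55290991  92.        ] [593.51873184 192.25162861  84.        ]
far edge [610.71862251 156.2473595   10.        ] [601.43118413 -76.76359052  10.        ] -0.039837289945938104
near edge [431.20018196 156.84754338  15.        ] [423.30805294 -69.53517394  15.        ] -0.034847775502713084
panel corners scene/top L (array([531.64647033, 141.56911547, 189.5894841 ]), np.float64(1.0736472018991623)) R (array([525.51455805, -62.16734841, 183.88352429]), np.float64(0.21707131606205937))
```

```bash
cat >> h.py <<'E'
YAW=-0.035
ex=np.array([np.cos(YAW),np.sin(YAW),0]); ey=np.array([-np.sin(YAW),np.cos(YAW),0]); ez=np.array([0,0,1.])
H=np.array([440.5,42.5,34.])
def S(x,y,z): return H+ex*x+ey*y+ez*z   # stand/flat-panel frame
def st(): 
    s=bot.get_state(); print("t %.1f"%s['t'],np.round(s['tcp_pos'],1),np.round(s['orientation'],3),"op %.3f"%s['opening'],"F",np.round(s['contact_force'],1)); return s
E
python3 - <<'E'
from h import *
o=[np.pi,0,YAW]
p=bot.get_state()['tcp_pos']
bot.movel([p[0],p[1],330],max_speed=200)
k=np.array([541.3,38.9,212.])
bot.grip(0.6,40)
bot.move_ptp(k+[0,0,50],o); st()
print(bot.movel(k-[0,0,16],threshold=6,max_speed=80)); st()
bot.grip(0.0,40); st()
crop("scene",220,140,420,280,4,"s2")
E
```

```text
t 3.4 [541.3  39.6 262.1] [-3.141 -0.    -0.034] op 0.603 F [-0.3  0.  -0.6]
False
t 4.3 [541.7  38.9 196.5] [ 3.142e+00 -1.000e-03 -3.500e-02] op 0.597 F [-0.5 -0.4 -0.3]
t 4.7 [541.9  39.7 196.7] [-3.14e+00 -2.00e-03 -3.50e-02] op 0.225 F [0.7 3.9 3.1]
```

View pics/s2.png

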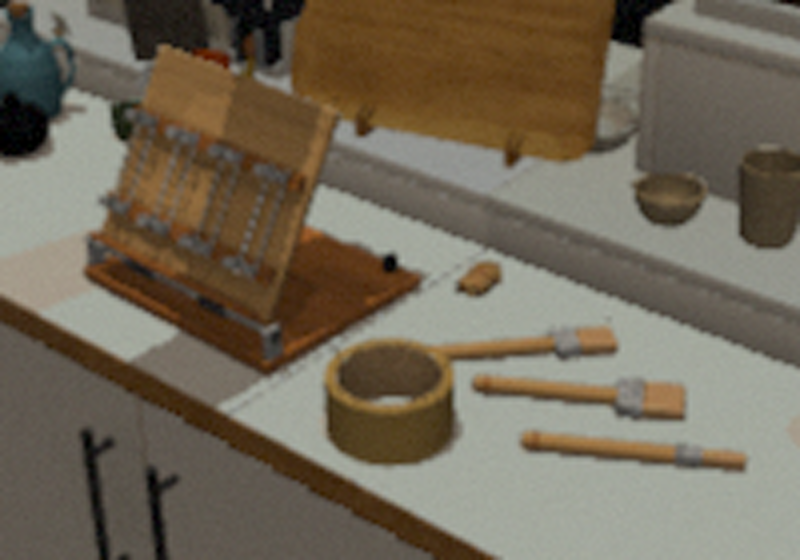

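```bash
python3 - <<'E'
from h import *
p0=bot.get_state()['tcp_pos']
for a in list(np.linspace(1.05,0.1,8)[1:])+[0.03,-0.018]:
    bot.movel(p0+205*((np.cos(a)-np.cos(1.05))*ex+(np.sin(a)-np.sin(1.05))*ez),max_speed=90); s=bot.get_state(); print(round(a,2),s['contact_force'].round(1),round(s['opening'],3),s['tcp_pos'].round(1))
bot.dwell(.2)
im=crop("top",195,165,455,285,3,"t3")
E
```

```text
0.91 [0.9 2.8 3.2] 0.227 [565.2  38.8 181.1]
0.78 [2.1 2.4 4.5] 0.226 [586.1  38.  163. ]
0.64 [3.3 1.5 4.9] 0.231 [604.5  37.3 142.3]
0.51 [4.3 0.2 4.6] 0.23 [619.8  36.7 119. ]
0.37 [3.9 0.7 4.2] 0.226 [631.5  36.2  93.6]
0.24 [ 5.7 -1.6  4.5] 0.225 [639.6  35.9  66.7]
0.1 [ 4.9 -0.6  2.5] 0.227 [643.8  35.7  38.8]
0.03 [ 5.2 -2.   1.4] 0.226 [645.   35.7  24.5]
-0.02 [ 5.4 -1.   0.6] 0.223 [645.1  35.7  14.7]
```

View pics/t3.png

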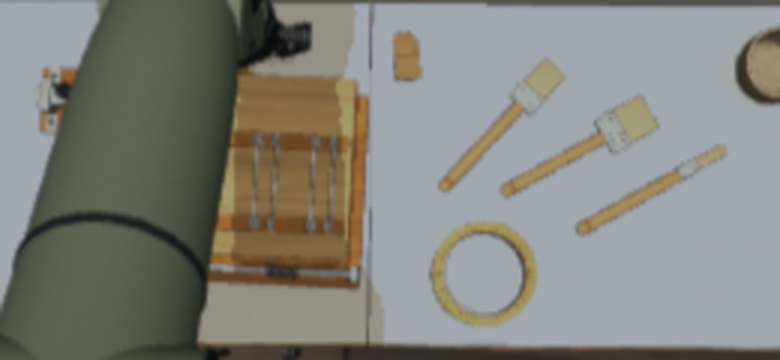

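```bash
python3 - <<'E'
from h import *
bot.grip(0.6,40); bot.dwell(.3); st()
p=bot.get_state()['tcp_pos']
bot.movel(p+[0,0,110],max_speed=150)
bot.move_ptp([430,-180,300],[np.pi,0,YAW]); st()
crop("top",195,165,455,285,3,"t4")
E
```

```text
t 9.5 [644.7  36.1  15.2] [-3.142  0.    -0.035] op 0.599 F [ 0.   0.3 -0.1]
t 11.7 [ 430.4 -179.6  299.3] [-3.141e+00  1.000e-03 -3.400e-02] op 0.598 F [ 0.5  0.6 -0.1]
```

View pics/t4.png

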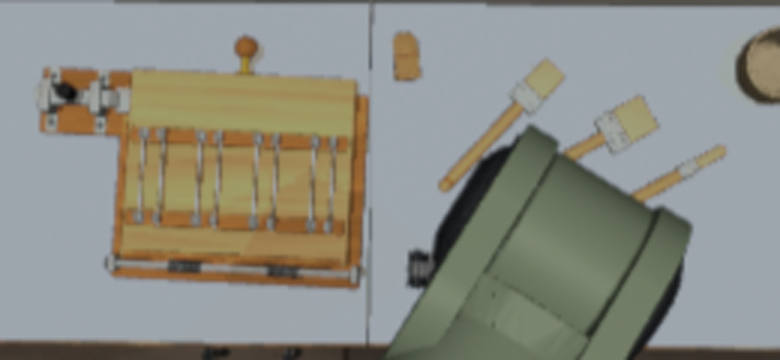

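```bash
python3 - <<'E'
from h import *
c=lambda x,y,z:plane("top",(x/3+195,y/3+165),z)
def an(a,b): d=a-b; return np.arctan2(-d[0],d[1])
k=c(246,47,36); print("knob",k)
a,b=c(132,69,39),c(357,80,39); print("top edge",a,b,an(a,b),np.linalg.norm(a-b), "->H",(a+b)/2-180*ex)
a,b=c(152.5,133,64),c(324.5,144,64); print("far clips",a,b,an(a,b),np.linalg.norm(a-b),"->H",(a+b)/2-118*ex)
a,b=c(147.5,216,64),c(320.5,227,64); print("near clips",a,b,an(a,b),np.linalg.norm(a-b),"->H",(a+b)/2-42*ex)
print("H by knob",k-205*ex)
cv2.imwrite("pics/t5.png",cv2.resize(imaging.capture("top")[185:260,210:325],None,fx=7,fy=7,interpolation=cv2.INTER_CUBIC))
E
```

```text
knob [643.70320681  35.59543394  36.        ]
top edge [621.66928408 140.42582126  39.        ] [613.27612478 -67.84028428  39.        ] -0.04027837323426842 208.4351597999034 ->H [437.58294318  42.59148232  39.        ]
far clips [559.54383445 116.03415549  64.        ] [550.99307454 -39.74393859  64.        ] -0.05483561527184222 156.01259594020172 ->H [437.34072212  42.27426529  64.        ]
near clips [484.39821366 118.59862386  64.        ] [476.02121696 -37.19206051  64.        ] -0.05371911177910692 156.01574089774724 ->H [438.23543768  42.17298157  64.        ]
H by knob [438.82875649  42.76896913  36.        ]
```

View pics/t5.png

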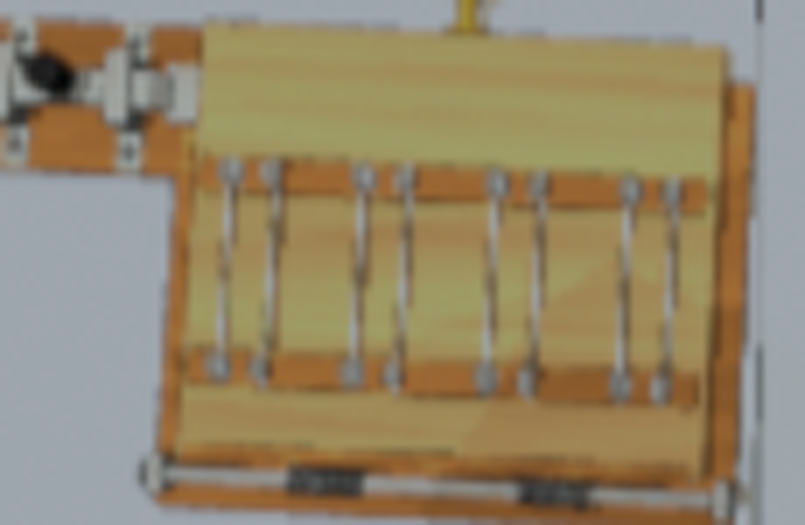

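```bash
cat >> h.py <<'E'
YAW=-0.042
ex=np.array([np.cos(YAW),np.sin(YAW),0]); ey=np.array([-np.sin(YAW),np.cos(YAW),0])
H=np.array([438.2,43.0,34.])
def find(im):
    P=np.vstack(blobs(im)); r=[]
    for b in brushes(im):
        if b['len']<135:      # head split off by the ferrule: look for it on both sides
            n=lambda u:np.array([-u[1],u[0]])
            sel=lambda u:[(p-b['mid'])@n(u) for p in P if 68<(p-b['mid'])@u<110 and abs((p-b['mid'])@n(u))<22]
            if len(sel(b['u']))<len(sel(-b['u'])): b['u']=-b['u']
            b['w']=np.ptp(sel(b['u']) or [0]); b['ang']=np.arctan2(b['u'][1],b['u'][0])
        r.append(b)
    r.sort(key=lambda b:-b['w'])
    for b in r: print({k:np.round(v,2) for k,v in b.items()})
    return r
def pick(b):
    m,a=b['mid'],b['ang']; o=[np.pi,0,a]
    bot.grip(0.45,60)
    bot.move_ptp([*m,110],o); bot.movel([*m,20],max_speed=150)
    print("touch",bot.movel([*m,-2],max_speed=20,threshold=4)); s=st()
    bot.movel([*m,s['tcp_pos'][2]+1.0],max_speed=20)
    bot.grip(0,60); s=st(); return s
E
python3 - <<'E'
from h import *
bot.move_ptp(S(80,-20,220),[np.pi,0,YAW])
r=find(imaging.capture("top"))
pick(r[0])
p=bot.get_state()['tcp_pos']; bot.movel(p+[0,0,140],max_speed=150); st()
crop("scene",260,120,420,240,5,"s6")
E
```

```text
{'mid': array([ 540.82, -251.05]), 'u': array([ 0.49, -0.87]), 'len': np.float64(158.15), 'w': np.float64(33.3), 'ang': np.float64(-1.05)}
{'mid': array([ 556.95, -183.3 ]), 'u': array([ 0.74, -0.68]), 'len': np.float64(112.33), 'w': np.float64(23.99), 'ang': np.float64(-0.74)}
{'mid': array([ 507.16, -324.05]), 'u': array([ 0.49, -0.87]), 'len': np.float64(112.75), 'w': np.float64(8.68), 'ang': np.float64(-1.05)}
touch True
t 19.5 [ 540.6 -250.9   -1.3] [ 3.141e+00  1.000e-03 -1.054e+00] op 0.449 F [-0.4  0.4  4.6]
t 20.1 [ 5.416e+02 -2.514e+02  5.000e-01] [ 3.142e+00  1.000e-03 -1.054e+00] op 0.122 F [-0.7  0.6  6.3]
t 21.2 [ 540.9 -250.9  139.4] [ 3.14   0.004 -1.054] op 0.121 F [-0.3 -0.6 -0.3]
```

View pics/s6.png

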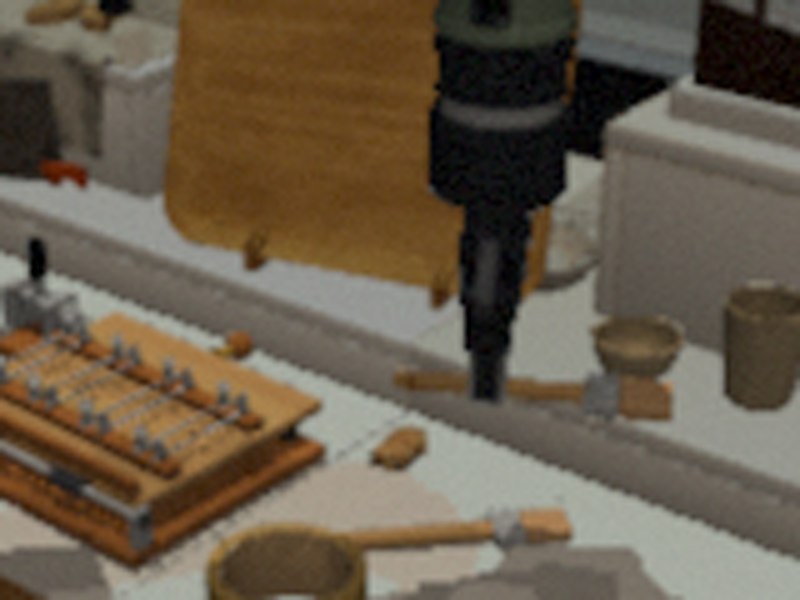

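```bash
cat >> h.py <<'E'
def place(y,d=6.0,off=0.0):
    o=[np.pi,0,YAW]; z=20.5-d
    bot.move_ptp(S(80+off,y,140),o); bot.movel(S(80+off,y,z+22),max_speed=150); s=st()
    if s['opening']<0.06: raise SystemExit("lost the brush")
    for dz in (8,4,1,-1,-2):
        hit=bot.movel(S(80+off,y,z+dz),max_speed=25,threshold=22); s=st()
        if hit: break
def leave(op=0.4):
    bot.grip(op,60); p=bot.get_state()['tcp_pos']; bot.movel(p+[0,0,120],max_speed=150)
E
python3 - <<'E'
from h import *
place(26)
E
```

```text
t 23.3 [519.9  65.2  71. ] [-3.142e+00 -1.000e-03 -4.300e-02] op 0.122 F [-0.  -0.2  0.7]
t 24.0 [519.8  66.3  56.9] [-3.14e+00 -1.00e-03 -4.10e-02] op 0.120 F [-0.3  2.7  4.8]
t 24.3 [520.1  66.1  52.9] [-3.141e+00 -2.000e-03 -4.100e-02] op 0.117 F [1.  2.5 3.4]
t 24.6 [519.   65.8  49. ] [-3.141  0.    -0.042] op 0.121 F [ 0.9  3.1 -0.6]
t 24.8 [519.4  65.8  47.7] [-3.141 -0.    -0.042] op 0.119 F [-0.3  3.2  5.8]
t 25.1 [519.5  65.9  47. ] [-3.141e+00 -1.000e-03 -4.200e-02] op 0.128 F [-0.4  2.   7.3]
```

```bash
python3 - <<'E'
from h import *
leave()
bot.move_ptp([330,200,330],[np.pi,0,YAW]); st()
im=imaging.capture("top"); find(im)
cv2.imwrite("pics/t7.png",cv2.resize(im[175:265,210:330],None,fx=6,fy=6,interpolation=cv2.INTER_CUBIC))
E
```

```text
t 27.5 [330.5 199.7 329.2] [ 3.141e+00  1.000e-03 -4.300e-02] op 0.396 F [-0.5  0.   0.4]
{'mid': array([ 556.97, -183.28]), 'u': array([ 0.73, -0.68]), 'len': np.float64(112.33), 'w': np.float64(24.02), 'ang': np.float64(-0.75)}
{'mid': array([ 507.16, -324.04]), 'u': array([ 0.49, -0.87]), 'len': np.float64(112.76), 'w': np.float64(8.57), 'ang': np.float64(-1.05)}
```

View pics/t7.png

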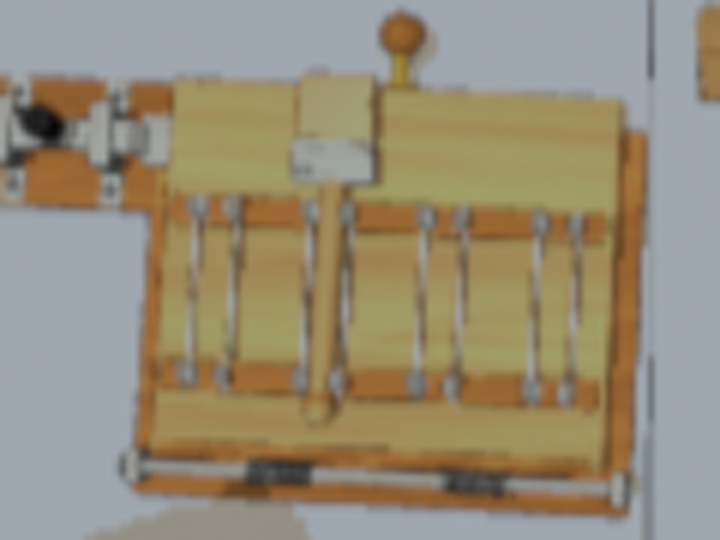

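```bash
python3 - <<'E'
from h import *
t=plane("top",(340/6+210,77/6+175),54.5)-H; print("tip",t@ex,t@ey); t=plane("top",(318/6+210,422/6+175),50)-H; print("butt",t@ex,t@ey)
r=find(imaging.capture("top"))
pick(r[0]); p=bot.get_state()['tcp_pos']; bot.movel(p+[0,0,140],max_speed=150)
place(-25.5); leave()
bot.move_ptp([330,200,330],[np.pi,0,YAW]); st()
r=find(imaging.capture("top"))
crop("top",210,165,450,265,3,"t8")
E
```

```text
tip 181.31544303275442 26.449473347500916
butt 23.70031026779437 26.93878687535904
{'mid': array([ 556.98, -183.27]), 'u': array([ 0.74, -0.68]), 'len': np.float64(112.86), 'w': np.float64(24.33), 'ang': np.float64(-0.74)}
{'mid': array([ 507.17, -324.04]), 'u': array([ 0.49, -0.87]), 'len': np.float64(112.76), 'w': np.float64(8.57), 'ang': np.float64(-1.05)}
touch True
t 31.4 [ 556.8 -183.2   -1.3] [ 3.141e+00  1.000e-03 -7.430e-01] op 0.448 F [-1.  -0.4  5.3]
t 32.0 [ 5.578e+02 -1.835e+02  5.000e-01] [-3.142e+00  1.000e-03 -7.430e-01] op 0.125 F [-1.   0.5  6.3]
t 38.8 [517.7  14.1  71.1] [ 3.142e+00 -1.000e-03 -4.200e-02] op 0.122 F [ 0.5 -0.2  0.8]
t 39.5 [517.8  14.5  57. ] [-3.141e+00 -1.000e-03 -4.200e-02] op 0.122 F [-0.8  1.2  4.8]
t 39.8 [518.   14.4  52.9] [-3.141e+00 -2.000e-03 -4.200e-02] op 0.120 F [1.  1.  4.3]
t 40.1 [516.6  14.3  49.1] [-3.141e+00  1.000e-03 -4.200e-02] op 0.119 F [ 1.8  1.4 -0.3]
t 40.3 [517.   14.4  47.6] [-3.141  0.    -0.042] op 0.121 F [-0.3  0.9  5.9]
t 40.6 [517.2  14.5  46.9] [-3.141 -0.    -0.042] op 0.120 F [0.3 2.2 6.4]
t 46.6 [330. 200. 330.] [ 3.142  0.    -0.042] op 0.400 F [ 0.2  0.2 -0.6]
{'mid': array([ 507.16, -324.04]), 'u': array([ 0.49, -0.87]), 'len': np.float64(112.76), 'w': np.float64(8.68), 'ang': np.float64(-1.05)}
```

View pics/t8.png

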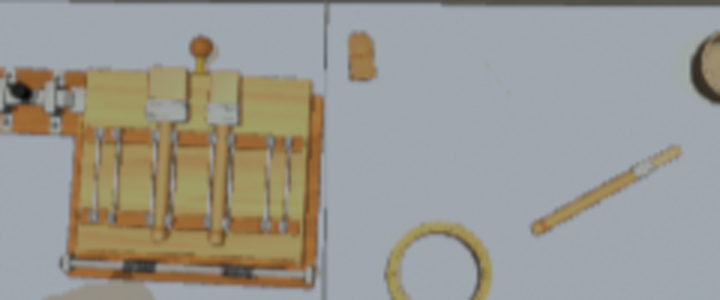

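```bash
python3 - <<'E'
from h import *
r=find(imaging.capture("top"))
pick(r[0]); p=bot.get_state()['tcp_pos']; bot.movel(p+[0,0,140],max_speed=150)
place(-77.5); leave()
bot.move_ptp([330,-180,330],[np.pi,0,YAW]); st()
crop("top",190,165,450,265,3,"t9")
b=plane("top",(45/7+210,73/7+185),85); q=b-H; print("bolt",b,q@ex,q@ey)
E
```

```text
{'mid': array([ 507.16, -324.04]), 'u': array([ 0.49, -0.87]), 'len': np.float64(112.75), 'w': np.float64(8.68), 'ang': np.float64(-1.05)}
touch True
t 50.9 [ 507.  -323.9   -1.3] [ 3.141e+00  1.000e-03 -1.054e+00] op 0.449 F [-0.8  0.4  5. ]
t 51.5 [ 5.078e+02 -3.245e+02  5.000e-01] [-3.142e+00  1.000e-03 -1.054e+00] op 0.126 F [-0.3  0.5  6.5]
t 58.2 [515.5 -37.9  71.1] [ 3.141e+00 -1.000e-03 -4.200e-02] op 0.123 F [ 0.3 -0.4 -1.1]
t 58.9 [515.6 -37.5  56.9] [-3.141e+00 -1.000e-03 -4.200e-02] op 0.125 F [-0.6  2.1  5.4]
t 59.2 [515.8 -37.6  52.9] [-3.141e+00 -2.000e-03 -4.200e-02] op 0.126 F [0.5 2.2 3.8]
t 59.5 [514.4 -37.6  49. ] [-3.141e+00  1.000e-03 -4.200e-02] op 0.121 F [ 0.8  0.6 -0.6]
t 59.7 [514.7 -37.6  47.6] [-3.141  0.    -0.042] op 0.122 F [-0.7  1.5  4.4]
t 60.0 [514.9 -37.6  46.8] [-3.141 -0.    -0.042] op 0.121 F [0.1 2.5 6.9]
t 62.4 [ 330.3 -179.7  329.2] [-3.141e+00  1.000e-03 -4.200e-02] op 0.404 F [ 0.3  0.9 -0.2]
bolt [594.02107455 192.69935314  85.        ] 149.3981360585227 156.10989893619873
```

View pics/t9.png

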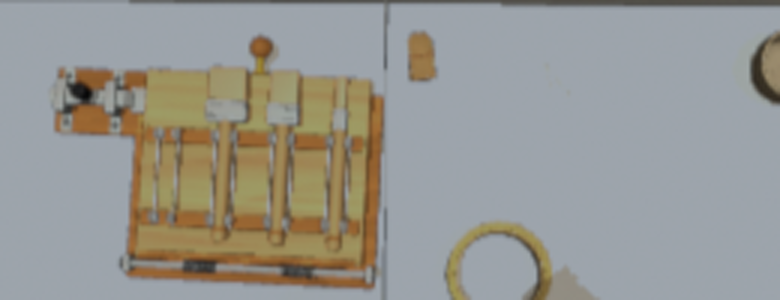

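```bash
python3 - <<'E'
from h import *
o=[np.pi,0,YAW]; x,y=149,154.5
bot.grip(0.45,40)
bot.move_ptp(S(x,y,140),o)
print(bot.movel(S(x,y,33),max_speed=60,threshold=6)); st()
bot.grip(0,30); s=st()
bot.dwell(.3)
p=s['tcp_pos']
for d in (5,10,13,15,17):
    hit=bot.movel(p+ey*d,max_speed=30,threshold=18); s=st()
    if hit: break
bot.dwell(.3); im=crop("top",190,165,450,265,3,"t10")
bot.dwell(2.5); st()
crop("scene",220,110,420,260,4,"s10")
E
```

```text
False
t 69.0 [593.8 191.2  67.4] [-3.141e+00 -1.000e-03 -4.200e-02] op 0.448 F [0.3 0.9 0.1]
t 69.3 [593.8 192.7  67.5] [-3.138e+00 -1.000e-03 -4.100e-02] op 0.171 F [0.3 4.8 1. ]
t 70.0 [594.  197.   67.4] [ 3.14   0.    -0.042] op 0.168 F [-1.2 -3.8  0.5]
t 70.3 [594.2 202.2  67.4] [ 3.14   0.    -0.042] op 0.171 F [-0.5 -6.1  1.2]
t 70.6 [594.3 205.   67.4] [ 3.14   0.    -0.042] op 0.175 F [-0.6 -5.4  0.3]
t 70.8 [594.4 206.8  67.4] [ 3.14   0.    -0.043] op 0.171 F [ 0.  -5.6  0.6]
t 71.1 [594.4 207.2  67.3] [ 3.137  0.    -0.043] op 0.177 F [-0.3 -9.3  0.6]
t 73.9 [594.4 207.2  67.3] [ 3.137  0.    -0.044] op 0.174 F [  0.  -10.2   1.1]
```

View pics/s10.png

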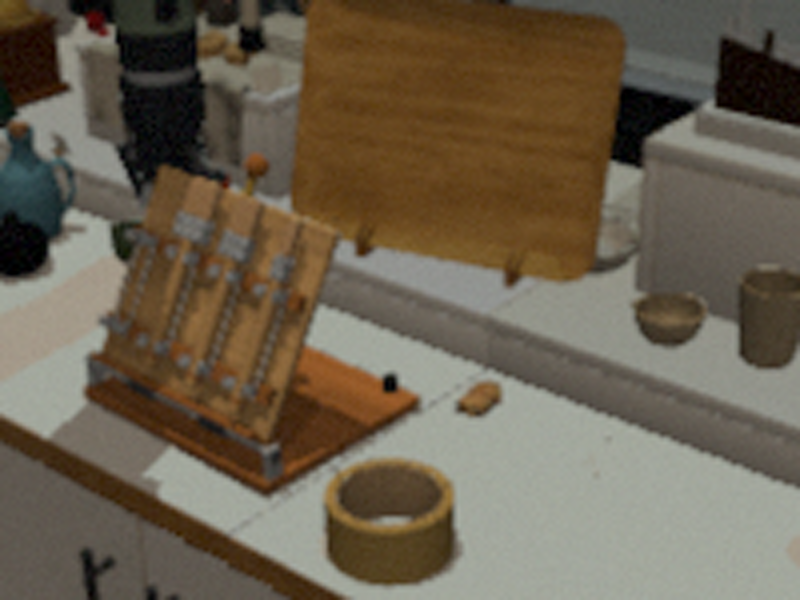

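```bash
python3 - <<'E'
from h import *
p=bot.get_state()['tcp_pos']
bot.movel(p-ey*13.5,max_speed=40); bot.grip(0.45,30); bot.dwell(.3); st()
p=bot.get_state()['tcp_pos']; bot.movel(p+[0,0,250],max_speed=150)
bot.move_ptp([250,330,330],[np.pi,0,YAW]); st(); bot.dwell(.5)
a=crop("top",195,165,455,285,3,"t11")
cv2.imwrite("pics/s11.png",crop("scene",220,140,420,280,4,"x")[:1])
c=cv2.imread("pics/x.png"); d=cv2.imread("pics/t11.png"); h=np.zeros((600,800,3),np.uint8)
h[:360,:780]=d; h[360:,:400]=cv2.resize(c,(400,280))[:240]; cv2.imwrite("pics/f11.png",h)
E
```

```text
t 75.2 [593.8 193.8  67.3] [-3.141  0.    -0.042] op 0.450 F [0.5 0.4 0.5]
t 78.4 [251.  330.2 330. ] [-3.141e+00 -1.000e-03 -4.300e-02] op 0.453 F [-0.6  0.6 -0. ]
```

View pics/f11.png

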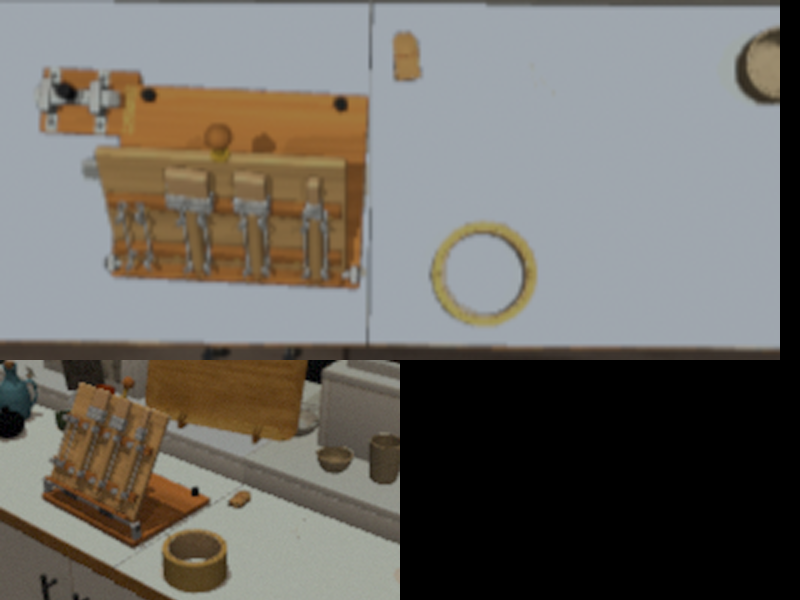

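The final picture shows the panel standing with its knob at crop (218,137), exactly where it began. The bolt knob is back home at (65,92). All three brushes are in places 2–4, and the tape (484,273) and tags (406,55) have not moved.

```bash
python3 -c "
from bench import bot
bot.sign_off(); print(bot.get_state()['t'])"
```

```text
the job is handed in; nothing more can be done
the job is handed in; nothing more can be done
```

The brush display is filled and standing, and the job was handed in at about 79 s; sign-off reports no verdict.

- **Hooking:** I drew the panel down by its ball knob. After I let go, a picture showed it lying flat and hooked.
- **Brushes:** Three brushes were on the counter, and I snapped them into places 2, 3 and 4, widest furthest left. Each press showed the force rise, drop as the clip snapped, then rise again at the bottom.
- **Bolt:** I pulled it about 14.5 mm, until the force jumped from 6 to 10 N at the stop. The panel swung up, and I eased the bolt home before letting go.
- **Last picture:** The panel knob and bolt knob are back where they started. All three brushes are seated with heads at the top, narrowing from left to right. The tape and tags have not moved.

No check failed. I measured only the widest brush's seating in panel coordinates: its tip read 181 mm from the hinge line, against 185 mm nominal and a 165 mm limit. The other two I judged by force and picture. The fit readings put the stand's yaw at -0.03 to -0.05 rad; I used -0.042.

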